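# Stand four stock bottles in their graded block, widest to slimmest

### The job

Put the four stock bottles back in the wooden bottle block, each right down in the well that fits it, so that they stand upright in a row from the widest jar to the slim dropper bottle. Keep the bottles upright all the way, and do not push the glass beaker or the timer out of place.

Things in the scene. Friction and masses are not known exactly. Their poses are not given: they have to be found in the camera images.
- salts_jar: Opaque off-white plastic jar with a black screw cap, the widest of the four: body 68 mm wide (straight to 80 mm up, then a sloping shoulder), cap 54 mm wide from 97 to 118 mm up, 118 mm tall, about 0.25 kg. Origin: centre of its underside; z up. Stands loose on the bench at the start. Grip it by the cap's sides.
- powder_bottle: Clear glass bottle half full of cream powder, blue screw cap, second widest: body 56 mm wide, straight to 61 mm up, 97 mm tall with the cap, about 0.15 kg. Origin: centre of its underside; z up. Stands loose on the bench at the start. Grip it by the straight glass body, not by the cap, which gives no hold.
- clear_bottle: Smaller clear glass bottle with pale contents and a blue screw cap, third widest: body 46 mm wide, straight to 52 mm up, 85 mm tall with the cap, about 0.11 kg. Origin: centre of its underside; z up. Stands loose on the bench at the start. Grip it by the straight glass body, not by the cap, which gives no hold.
- dropper_bottle: Amber dropper bottle, the slimmest: brown body 30 mm wide, straight from 5 to 42 mm up, white collar 20 mm wide from 53 to 68 mm up, dark red rubber teat to 92 mm, 0.045 kg. Origin: centre of its underside; z up. Stands loose on the bench at the start. Grip it by the brown body.
- well_jar (a point): The widest well, 78 mm wide with a 3 mm bevel round its mouth, at the wide end of the row, in the bottle block, a fixed pale beech board 102 x 292 x 22 mm lying flat on the bench with four wells in one row, widest to slimmest. The point is the centre of the well's floor, 7 mm above the bench and 15 mm below the board's top. z is up, y runs along the row towards the widest well. 
- well_powder (a point): The second well, 66 mm wide with a 3 mm bevel round its mouth, 80 mm along the row from the widest, in the bottle block, a fixed pale beech board 102 x 292 x 22 mm lying flat on the bench with four wells in one row, widest to slimmest. The point is the centre of the well's floor, 7 mm above the bench and 15 mm below the board's top. z is up, y runs along the row towards the widest well. 
- well_clear (a point): The third well, 56 mm wide with a 3 mm bevel round its mouth, 69 mm along the row from the second, in the bottle block, a fixed pale beech board 102 x 292 x 22 mm lying flat on the bench with four wells in one row, widest to slimmest. The point is the centre of the well's floor, 7 mm above the bench and 15 mm below the board's top. z is up, y runs along the row towards the widest well. 
- well_dropper (a point): The slimmest well, 40 mm wide with a 3 mm bevel round its mouth, 58 mm along the row from the third, in the bottle block, a fixed pale beech board 102 x 292 x 22 mm lying flat on the bench with four wells in one row, widest to slimmest. The point is the centre of the well's floor, 7 mm above the bench and 15 mm below the board's top. z is up, y runs along the row towards the widest well. 
- beaker: Small empty glass beaker 49 mm wide, 60 mm tall, standing loose on the bench, not part of the job. Origin: centre of its underside; z up.
- timer: Small white lab timer 58 x 62 x 17 mm lying loose on its back on the bench, not part of the job. Origin: centre of its underside; z up.
There are look-alikes about, which are no part of the job. Leave any red look-alike of the salts_jar alone.

How it is judged (in metres and radians):
At the end, for the whole second after the job is handed in: Jar, powder bottle, clear bottle and dropper bottle each stand in their own well: within 9 mm of its centre, their foot no more than 4 mm above its floor, within 0.08 rad of upright, at rest; the beaker and the timer are within 25 mm of where they stood (horizontal distance between salts_jar and well_jar below 0.009 m and z of salts_jar in the frame of well_jar below 0.004 m and angle between each of salts_jar, powder_bottle, clear_bottle, dropper_bottle's own z axis and vertical below 0.08 rad and linear speed of each of salts_jar, powder_bottle, clear_bottle, dropper_bottle below 0.02 m/s and angular speed of each of salts_jar, powder_bottle, clear_bottle, dropper_bottle below 0.2 rad/s and horizontal distance between powder_bottle and well_powder below 0.009 m and z of powder_bottle in the frame of well_powder below 0.004 m and horizontal distance between clear_bottle and well_clear below 0.009 m and z of clear_bottle in the frame of well_clear below 0.004 m and horizontal distance between dropper_bottle and well_dropper below 0.009 m and z of dropper_bottle in the frame of well_dropper below 0.004 m and distance of each of beaker, timer from where it was at the start of the episode below 0.025 m); the robot touches nothing.
It fails at once if one of the four bottles is tipped by more than 0.6 rad (angle between any of salts_jar, powder_bottle, clear_bottle, dropper_bottle's own z axis and vertical above 0.6 rad).
It fails at once if the glass beaker is pushed out of its place by more than 25 mm (distance of beaker from where it was at the start of the episode above 0.025 m).
It fails at once if the timer is pushed out of its place by more than 25 mm (distance of timer from where it was at the start of the episode above 0.025 m).
It also fails if it takes over 96 s, if anything falls off the work surface, if the arm or the gripper's body presses on something with over 40 N, if the wrist force passes 120 N, or if a joint passes its speed limit or range.

### The arm

A 6-joint arm with a two-finger parallel gripper is mounted at the origin on a cart in front of the work surface, level with it; the furniture and walls round the work are solid. World frame = base frame: x ahead of the robot, y to its left, z up, the work surface at z = 0. Lengths are in mm, angles in rad, forces in N, time in s.
With the tool pointing down it reaches from about 275 to 1000 mm from the base axis. Payload 8.4 kg.
Tool frame: the origin (TCP) lies between the finger pads; the fingertips stand 8 mm ahead of it and the grasp point (between the pads) lies 11 mm behind it (tcp_to_tips is the distance from the TCP to the fingertips, in mm); z points along the fingers, y is the line along which they close (so a half turn about z gives the same grasp; the last joint's range is limited). The gripper opens to 85 mm and grips with 20 to 120 N. Pads are 22 mm wide; open, the fingers measure 114 mm over their backs; the gripper's body (76 mm by 85 mm) begins 54 mm behind the grasp point. The pads swing forward as they close: fully open they stand 13 mm farther back than shut.
Start: joints at [-0.002, 0.353, 1.633, -0, 1.155, -0.002], TCP at [625.002, -0, 239.281] pointing down, gripper open.
Joint ranges: [-2.63, 2.63], [-0.92, 2.1], [0.06, 2.66], [-1.3, 4.44], [0, 2.69], [-3.02, 3.02]. Speed limits (rad/s): [2.22, 2.22, 2.79, 3.14, 3.14, 3.14].

### API

Orientations are given as [roll, pitch, yaw] about the fixed x, y, z axes, in that order (R = Rz(yaw) Ry(pitch) Rx(roll)).
In Python, from rig import * gives the robot as it stands.
- The arm moves only by the tool step_arm, never from a script. Its argument "motion" is a list of rows, each an object with "claw": the finger opening in mm, from 0 to 85.4; "delta_pos": the shift along the tool's x, y, z in mm, a list of three; "turn": the turn about the tool's z in rad. In form: [{"claw": claw, "delta_pos": [dx, dy, dz], "turn": turn}, ...]. A call has 1 to 8 rows; each row shifts and turns the commanded pose from where the row before left it, along the tool's axes as they then stand; what a row does not reach is not made up. A row lasts 1/12 s, in which the tool goes at most 41.7 mm and 7.16 degrees, less where a joint would pass 70% of its speed; a pose out of reach is approached as far as the arm can. A call is refused whole if a number of a shift passes 41.7 or a number of a turn 0.125, either way. A call with a gripper value outside its range is refused whole. The fingers move at their own pace and stop on an object; "force" is the grip in N (left out, the last holds). Time passes only in rows, so rows that do not move let the fingers close. It gives the time, the measured TCP pose, the force, the opening and the grip force at its end, in the units of the state.
- sense(): the state, without advancing time (a new reading comes with each control period).
- grab_frame(name): name is "scene" or "side" or "wrist"; returns a dict with "img" (400x640x3 uint8, red, green, blue), "vertical_fov" (degrees; the focal length in pixels is half the picture's height over the tangent of half this angle, whatever the lens; pixels are square), "cx", "cy" (the principal point, pixels), "D" ([k1, k2, p1, p2, k3] as OpenCV has them; the pictures are not rectified), "R" (3x3) and "t" (3): a world point X has camera coordinates R X + t. Camera axes: x right, y down, z forward; pixel columns grow to the right and rows downward; lengths in mm; the calibration is good to about 2 mm. A picture is of the moment at which its call begins. There is no depth.
- sign_off(): hands the job in; it is judged then, once.
The state is a dict: "clock": time; "qpos": joint angles; "qvel": joint speeds; "joint_efforts": joint torques, N m; "eef_pos": TCP position; "tcp_rot": TCP orientation; "contact_force": force on the tool from outside, world axes, zero at the start; "wrist_torque": the same for the moment, N m; "opening": opening from 0.0 (shut) to 1.0 (fully open); "grasp_force": force on a finger pad.
Only numpy, scipy, OpenCV 4.12 (cv2) and the standard library are available. Lean on these libraries where they do the work, as an engineer would, in place of code of your own. Each camera call takes 0.05 s, during which the arm holds its last target. There are 200 camera calls.

## Working session

There is one attempt and no reset: what is moved stays moved. The work goes in short steps, Python scripts to look and compute and a tool call to move; the robot and the scene stay as the last step left them, time stands still between calls to the robot, and variables do not carry over. Pictures are saved under pics/ and viewed, at most 16 in all, crops included, and the job is handed in when it is done.

Besides the shell and the picture viewer there is one more tool, called as name([rows], argument=value, ...), one row to a line, values as JSON. step_arm: Moves the arm, as the interface text tells. Its arguments: {"type":"object","properties":{"motion":{"type":"array","items":{"type":"object","properties":{"claw":{"type":"number"},"delta_pos":{"type":"array","items":{"type":"number"}},"turn":{"type":"number"}}}},"force":{"type":"number"}},"required":["motion"]}

```bash
mkdir -p pics; cat > h.py <<'E'
from rig import *
import numpy as np, cv2, pickle
def grab(n,tag):
    f=grab_frame(n); pickle.dump(f,open(f'pics/{tag}.pkl','wb')); cv2.imwrite(f'pics/{tag}.png',f['img'][:,:,::-1]); return f
def load(tag): return pickle.load(open(f'pics/{tag}.pkl','rb'))
def K(f):
    F=200/np.tan(np.radians(f['vertical_fov'])/2)
    return np.array([[F,0,f['cx']],[0,F,f['cy']],[0,0,1.]])
def ray(f,uv):
    p=cv2.undistortPoints(np.array(uv,float).reshape(-1,1,2),K(f),np.array(f['D'],float)).reshape(-1,2)
    R=np.array(f['R']);t=np.array(f['t'])
    return -R.T@t, np.c_[p,np.ones(len(p))]@R
def plane(f,uv,z):
    c,d=ray(f,uv); return c+d*((z-c[2])/d[:,2])[:,None]
def proj(f,X):
    R=np.array(f['R'],float)
    return cv2.projectPoints(np.array(X,float).reshape(-1,1,3),cv2.Rodrigues(R)[0],np.array(f['t'],float),K(f),np.array(f['D'],float))[0].reshape(-1,2)
E
python3 - <<'E'
from h import *
for n in('scene','side','wrist'):
    f=grab(n,n+'0'); R=np.array(f['R']);print(n,(-R.T@f['t']).round(),f['vertical_fov'],R[2].round(2))
print(sense())
E
```

```text
scene [-109. -914.  562.] 48.69809631198395 [ 0.51  0.75 -0.42]
side [ 474. 1197.  736.] 49.85548726330977 [ 0.05 -0.85 -0.52]
wrist [625.  73. 373.] 67.71530787831034 [-0.   -0.28 -0.96]
{'clock': 0.15, 'qpos': array([-2.41744493e-03,  3.53544163e-01,  1.63395931e+00,  5.06091340e-07,
        1.15524459e+00, -2.37801651e-03]), 'qvel': array([-3.58497979e-04, -2.38800128e-03, -3.58705090e-03, -3.14298161e-04,
        7.50900853e-05, -2.34170238e-04]), 'joint_efforts': array([-7.39769093e-04, -6.05638933e+01, -3.42338884e+01, -2.29960733e-05,
        6.16452831e-03, -4.00942213e-05]), 'eef_pos': array([ 6.24628616e+02, -9.84886835e-03,  2.38701440e+02]), 'tcp_rot': array([-3.14043725e+00, -3.21035195e-06,  1.57075669e+00]), 'contact_force': array([ 0.16567809, -0.05603119, -1.18364562]), 'wrist_torque': array([-0.06657699, -0.03327032,  0.00681358]), 'grasp_force': 0.0, 'opening': 0.9958630788670998}
```

View pics/scene0.png

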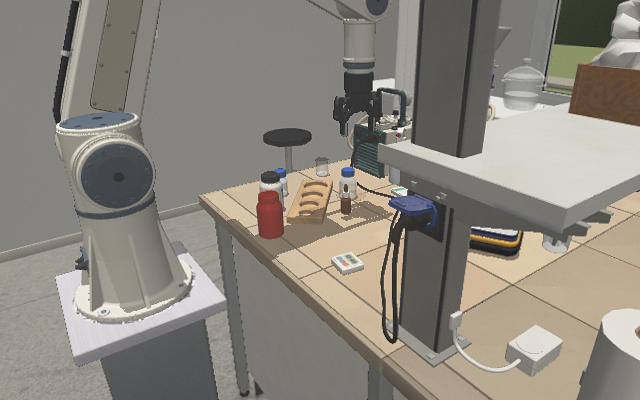

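View pics/side0.png

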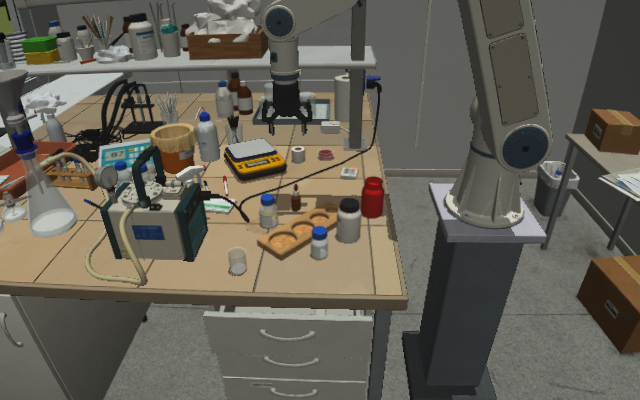

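View pics/wrist0.png

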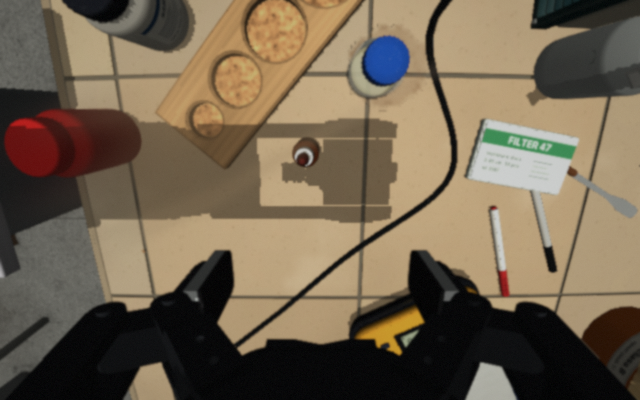

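The side view shows the block at (300,232), its wide end to the left. The black-capped off-white jar is at (348,220) and the red look-alike at (372,197), which I leave alone. Two blue-capped bottles stand at (268,210) and (320,242), the dropper at (296,200), the beaker at (237,261) and the timer at (349,173). The wrist view shows the slimmer wells at (208,119), (238,79) and (276,28), the dropper at (306,152) and a blue cap at (386,60).

```bash
python3 - <<'E'
from h import *
s=load('side0');sc=load('scene0');w=load('wrist0')
cv2.imwrite('pics/crop1.png',cv2.resize(s['img'][155:285,215:395,::-1],None,fx=4.4,fy=4.4,interpolation=cv2.INTER_CUBIC))
def blobs(f,m,box,mn=15):
    m=m.astype(np.uint8);k=np.zeros_like(m);x0,y0,x1,y1=box;k[y0:y1,x0:x1]=m[y0:y1,x0:x1]
    n,l,st,c=cv2.connectedComponentsWithStats(k);return [(c[i].round(1),st[i].tolist()) for i in range(1,n) if st[i,4]>mn]
for f,b,n in((s,(215,155,395,285),'side'),(sc,(230,140,380,250),'scene'),(w,(300,0,450,120),'wrist')):
    h=cv2.cvtColor(f['img'],cv2.COLOR_RGB2HSV)
    print(n,'blue',blobs(f,(h[...,0]>105)&(h[...,0]<125)&(h[...,1]>130)&(h[...,2]>50),b))
# side-view blue cap -> plan position for either identity
for uv in [(268,199),(320,233)]:
    for z in(88,77): print(uv,z,plane(s,[uv],z).round(0)[0])
print('side dropper base',plane(s,[(296,208)],0).round(),'beaker base',plane(s,[(237,268)],0).round(),'jar',plane(s,[(348,205)],118).round(),'timer',plane(s,[(349,173)],17).round(),'red',plane(s,[(372,182)],118).round())
for n,uv,z in(('wellD',(208,119),7),('wellC',(238,79),7),('wellP',(276,28),7),('drop teat',(304,158),90),('drop base',(307,143),0)): print(n,plane(w,[uv],z).round(0)[0])
E
```

```text
side blue [(array([267., 199.]), [261, 194, 13, 11, 122]), (array([319.2, 232.6]), [313, 226, 14, 14, 155])]
scene blue [(array([347.5, 169.2]), [342, 167, 12, 5, 41]), (array([279.8, 170. ]), [274, 168, 12, 5, 35])]
wrist blue [(array([385.7,  60.1]), [363, 36, 46, 49, 1711])]
(268, 199) 88 [676. 120.  88.]
(268, 199) 77 [680. 102.  77.]
(320, 233) 88 [517. 288.  88.]
(320, 233) 77 [517. 272.  77.]
side dropper base [[605.  28.   0.]] beaker base [[736. 330.   0.]] jar [[444. 197. 118.]] timer [[ 431. -187.   17.]] red [[370.  64. 118.]]
wellD [491.  67.   7.]
wellC [530. 112.   7.]
wellP [576. 165.   7.]
drop teat [609.  32.  90.]
drop base [608.  38.   0.]
```

View pics/crop1.png

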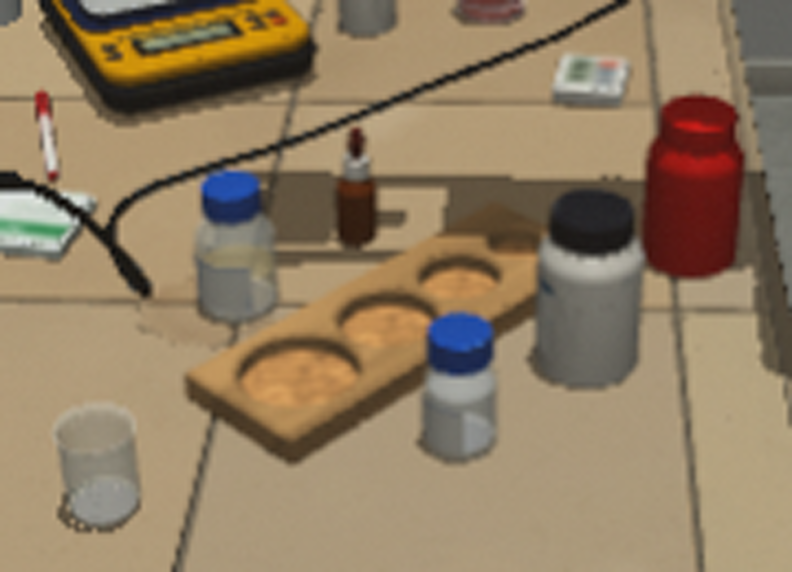

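In the crop, the left blue-capped bottle at (235,245) is the larger one, half full of cream powder, so it is powder_bottle. The smaller one at (460,385) is clear_bottle. The off-white jar with the black cap at (590,290) is salts_jar; the one at (700,185) is the red look-alike. Next I turn the fingers across the row and look from above the block.

step_arm([
  {"claw": 85, "delta_pos": [30, -35, -20], "turn": 0},
  {"claw": 85, "delta_pos": [30, -35, -20], "turn": 0},
  {"claw": 85, "delta_pos": [30, -35, -20], "turn": 0.12},
  {"claw": 85, "delta_pos": [0, 0, 0], "turn": 0.12},
  {"claw": 85, "delta_pos": [0, 0, 0], "turn": 0.12},
  {"claw": 85, "delta_pos": [0, 0, 0], "turn": 0.12},
  {"claw": 85, "delta_pos": [0, 0, 0], "turn": 0.12},
  {"claw": 85, "delta_pos": [0, 0, 0], "turn": 0.12},
])

```text
clock: 0.82
eef_pos: [537.7, 74.7, 289.0]
tcp_rot: [-3.141, 0.0, 0.845]
contact_force: [-1.0, -0.1, 0.0]
opening: 0.997
grasp_force: 0.0
```

step_arm([
  {"claw": 85, "delta_pos": [0, 0, 0], "turn": 0},
  {"claw": 85, "delta_pos": [0, 0, 0], "turn": 0},
  {"claw": 85, "delta_pos": [0, 0, 0], "turn": 0},
])

```text
clock: 1.07
eef_pos: [537.8, 74.6, 288.9]
tcp_rot: [-3.141, 0.0, 0.855]
contact_force: [-0.5, -0.7, -0.8]
opening: 0.996
grasp_force: 0.0
```

```bash
python3 - <<'E'
from h import *
f=grab('wrist','wrist1');s=sense();print(s['eef_pos'],s['tcp_rot'],s['clock'])
for n,X in dict(D=(491,67,7),C=(530,112,7),P=(576,165,7),J=(628,225,7),jar=(444,197,118),clear=(517,272,85),pow=(676,120,97),drop=(608,33,90)).items(): print(n,proj(f,[X]).round())
E
```

```text
[537.87837791  74.59521842 288.91629417] [-3.14141846e+00  1.85610258e-04  8.54017091e-01] 1.1167
D [[300. 192.]]
C [[299. 151.]]
P [[298.  98.]]
J [[296.  32.]]
jar [[175. 157.]]
clear [[182.  53.]]
pow [[394.  60.]]
drop [[392. 167.]]
```

View pics/wrist1.png

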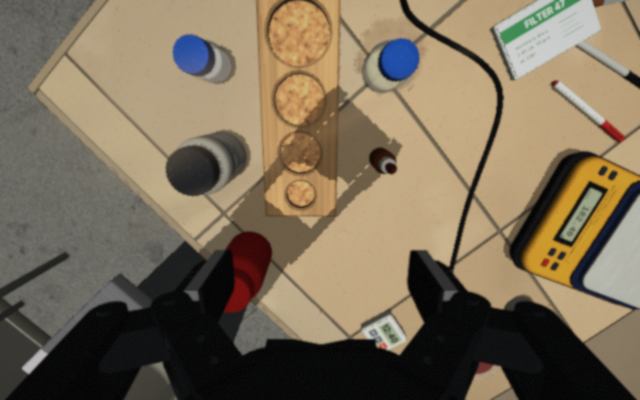

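The wrist view from above the block shows the wells at (300,32), (300,98), (301,151) and (300,193). The clear bottle's cap is at (193,55), the jar's cap at (193,168), the powder bottle's cap at (399,60) and the dropper teat at (380,160).

```bash
python3 - <<'E'
from h import *
f=load('wrist1');s=load('side0');c=load('scene0');w0=load('wrist0')
g=cv2.GaussianBlur(cv2.cvtColor(f['img'],cv2.COLOR_RGB2GRAY),(3,3),0)
big=cv2.resize(g[0:220,250:350],None,fx=4,fy=4,interpolation=cv2.INTER_CUBIC)
vis=cv2.cvtColor(big,cv2.COLOR_GRAY2BGR);W=[]
for n,(u,v),d in(('J',(298,32),78),('P',(300,98),66),('C',(301,151),56),('D',(300,193),40)):
    a,b=plane(f,[(u-20,v),(u+20,v)],22); r=40/np.linalg.norm(a-b)*d/2
    x0,y0=int((u-250)*4),int(v*4); R=int(4*r*1.5); ya=max(0,y0-R)
    sub=big[ya:y0+R,max(0,x0-R):x0+R]
    h=cv2.HoughCircles(sub,cv2.HOUGH_GRADIENT_ALT if 0 else cv2.HOUGH_GRADIENT,1,500,param1=80,param2=10,minRadius=int(4*r*.93),maxRadius=int(4*r*1.1))
    cx,cy,cr=h[0,0];cx+=max(0,x0-R);cy+=ya
    cv2.circle(vis,(int(cx),int(cy)),int(cr),(0,0,255),1)
    px=(250+(cx-1.5)/4,(cy-1.5)/4);p=plane(f,[px],22)[0];W.append(p);print(n,np.round(px,1),cr/4/r,p.round(1))
W=np.array(W)[:,:2]; off=np.array([0,80,149,207.])
m=W.mean(0);u,sv,vt=np.linalg.svd(W-m);d=vt[0]*np.sign(vt[0]@(W[0]-W[3]));print('spacing',-np.diff((W-m)@d),'yaw',np.degrees(np.arctan2(d[1],d[0])))
fit=m+np.outer(off.mean()-off,d);print(fit.round(1))
cv2.imwrite('pics/wells.png',vis[:,:])
def cen(f,box,fn):
    x0,y0,x1,y1=box;h=cv2.cvtColor(f['img'],cv2.COLOR_RGB2HSV)[y0:y1,x0:x1].astype(int);m=fn(h).astype(np.uint8)
    n,l,st,ce=cv2.connectedComponentsWithStats(m);i=1+st[1:,4].argmax();return ce[i]+(x0,y0),st[i,2:5]
bl=lambda h:(h[...,0]>105)&(h[...,0]<125)&(h[...,1]>120)&(h[...,2]>50)
bk=lambda h:(h[...,2]<75)
def tri(obs):
    A=0;b=0
    for F,p in obs:
        o,dd=ray(F,[p]);dd=dd[0]/np.linalg.norm(dd);M=np.eye(3)-np.outer(dd,dd);A=A+M;b=b+M@o
    return np.linalg.solve(A,b)
p=[cen(f,(360,20,440,110),bl),cen(s,(255,185,280,210),bl),cen(c,(335,160,365,180),bl),cen(w0,(340,20,430,110),bl)]
print('powder cap',tri([(f,p[0][0]),(s,p[1][0]),(w0,p[3][0])]).round(1),[plane(F,[q[0]],86)[0,:2].round(1) for F,q in zip((f,s,c,w0),p)],p[0])
p=[cen(f,(160,20,240,100),bl),cen(s,(308,222,330,244),bl),cen(c,(270,160,290,180),bl)]
print('clear cap',tri([(f,p[0][0]),(s,p[1][0])]).round(1),[plane(F,[q[0]],76)[0,:2].round(1) for F,q in zip((f,s,c),p)],p[0])
p=[cen(f,(150,130,225,200),bk),cen(s,(335,195,365,214),bk)]
print('jar cap',tri([(f,p[0][0]),(s,p[1][0])]).round(1),[plane(F,[q[0]],108)[0,:2].round(1) for F,q in zip((f,s),p)],p)
wh=lambda h:(h[...,1]<60)&(h[...,2]>110)
rd=lambda h:((h[...,0]<15)|(h[...,0]>170))&(h[...,1]>90)&(h[...,2]<140)
p=[cen(f,(365,140,405,180),rd),cen(w0,(290,130,325,180),wh)]
print('drop',p,plane(f,[p[0][0]],60),plane(w0,[p[1][0]],62))
E
```

```text
J [298.5  31. ] 0.9417248868560322 [629.1 220.7  22. ]Traceback (most recent call last):
  File "<stdin>", line 11, in <module>
TypeError: 'NoneType' object is not subscriptable
```

```bash
python3 - <<'E'
import cv2,numpy as np
a=cv2.imread('pics/wells.png');b=cv2.imread('pics/wrist1.png')[135:190,355:415]
a=cv2.resize(a,None,fx=.65,fy=.65);b=cv2.resize(b,(500,458),interpolation=cv2.INTER_CUBIC)
o=np.zeros((580,780,3),np.uint8);o[:a.shape[0],:a.shape[1]]=a;o[:458,270:770]=b;cv2.imwrite('pics/comb.png',o)
E
```

```text
[ WARN:0@0.014] global loadsave.cpp:275 findDecoder imread_('pics/wells.png'): can't open/read file: check file path/integrity
Traceback (most recent call last):
cv2.error: OpenCV(4.12.0) /io/opencv/modules/imgproc/src/resize.cpp:4208: error: (-215:Assertion failed) !ssize.empty() in function 'resize'
```

```bash
cat > m1.py <<'E'
from h import *
f=load('wrist1');s=load('side0');c=load('scene0');w0=load('wrist0')
# metric top view of the plane z=22: 2 px/mm
a=np.radians(49);ex=np.array([np.sin(a),-np.cos(a)]);ey=np.array([np.cos(a),np.sin(a)]);o=np.array([560,143.])
X,Y=np.meshgrid(np.arange(-65,65,.5),np.arange(170,-150,-.5))
P=o+X[...,None]*ex+Y[...,None]*ey
m=proj(f,np.dstack([P,np.full(X.shape,22.)])).reshape(*X.shape,2).astype(np.float32)
top=cv2.remap(f['img'],m[...,0],m[...,1],cv2.INTER_CUBIC);g=cv2.GaussianBlur(cv2.cvtColor(top,cv2.COLOR_RGB2GRAY),(5,5),0)
vis=top[:,:,::-1].copy();W=[]
for n,xy,d in(('J',(628,225),78),('P',(576,165),66),('C',(530,112),56),('D',(491,67),40)):
    q=np.array(xy)-o;cx=int((q@ex+65)*2);cy=int((170-q@ey)*2);r=d+4
    R=r+20;x0=max(0,cx-R);y0=max(0,cy-R);sub=g[y0:cy+R,x0:cx+R]
    h=cv2.HoughCircles(sub,cv2.HOUGH_GRADIENT,1,1000,param1=40,param2=5,minRadius=int(d*.95),maxRadius=int(d*1.1))
    hx,hy,hr=h[0,0];hx+=x0;hy+=y0;cv2.circle(vis,(int(hx),int(hy)),int(hr),(0,0,255),1)
    p=o+(hx/2-65)*ex+(170-hy/2)*ey;W.append(p);print(n,'d',hr.round(1),p.round(1))
W=np.array(W);off=np.array([0,80,149,207.])
mm=W.mean(0);_,_,vt=np.linalg.svd(W-mm);d=vt[0]*np.sign(vt[0]@(W[0]-W[3]));print('spacing',-np.diff((W-mm)@d),'yaw',np.degrees(np.arctan2(d[1],d[0])))
print((mm+np.outer(off.mean()-off,d)).round(1))
b=cv2.resize(f['img'][135:190,355:415,::-1],(500,458),interpolation=cv2.INTER_CUBIC)
v=cv2.resize(vis,None,fx=.9,fy=.9);out=np.zeros((580,780,3),np.uint8);out[:v.shape[0],:v.shape[1]]=v;out[:458,270:770]=b;cv2.imwrite('pics/comb.png',out)
def cen(f,box,fn):
    x0,y0,x1,y1=box;h=cv2.cvtColor(f['img'],cv2.COLOR_RGB2HSV)[y0:y1,x0:x1].astype(int);m=fn(h).astype(np.uint8)
    n,l,st,ce=cv2.connectedComponentsWithStats(m);i=1+st[1:,4].argmax();return ce[i]+(x0,y0),st[i,2:5]
bl=lambda h:(h[...,0]>105)&(h[...,0]<125)&(h[...,1]>120)&(h[...,2]>50)
bk=lambda h:(h[...,2]<75)
wh=lambda h:(h[...,1]<70)&(h[...,2]>100)
def tri(obs):
    A=0;b=0
    for F,p in obs:
        oo,dd=ray(F,[p]);dd=dd[0]/np.linalg.norm(dd);M=np.eye(3)-np.outer(dd,dd);A=A+M;b=b+M@oo
    return np.linalg.solve(A,b).round(1)
def rep(n,z,L):
    p=[cen(*l) for l in L];print(n,'tri',tri([(l[0],q[0]) for l,q in zip(L,p)]),'at z',z,[plane(l[0],[q[0]],z)[0,:2].round(1) for l,q in zip(L,p)],[(q[0].round(),q[1]) for q in p])
rep('powder',86,[(f,(360,20,440,110),bl),(s,(255,185,280,210),bl),(w0,(340,20,430,110),bl)])
rep('clear',76,[(f,(160,20,240,100),bl),(s,(308,222,330,244),bl)])
rep('jar',108,[(f,(150,130,225,200),bk),(s,(335,195,365,214),bk)])
rep('drop',62,[(f,(365,140,405,180),wh),(w0,(290,130,325,180),wh),(s,(288,185,304,200),wh)])
E
python3 m1.py
```

```text
J d 78.9 [627.  218.9]
P d 63.3 [575.5 159.7]
C d 55.7 [533.5 111.4]
D d 41.2 [494.2  65.4]
spacing [78.49982135 63.99985435 60.50092903] yaw 49.1222359672638
[[628.9 221.3]
 [576.5 160.8]
 [531.4 108.6]
 [493.4  64.7]]
powder tri [681.8 118.2  87.2] at z 86 [array([683.6, 117.8]), array([679.5, 117.2]), array([683.1, 118.8])] [(array([399.,  59.]), array([  39,   41, 1244], dtype=int32)), (array([267., 199.]), array([ 13,  11, 127], dtype=int32)), (array([386.,  60.]), array([  46,   49, 1723], dtype=int32))]
clear tri [520.7 269.5  75.7] at z 76 [array([522.1, 269.4]), array([519.5, 269.5])] [(array([191.,  53.]), array([  36,   38, 1047], dtype=int32)), (array([319., 233.]), array([ 14,  14, 160], dtype=int32))]
jar tri [441.  176.4 105.2] at z 108 [array([443.5, 176.2]), array([440.1, 179.9])] [(array([193., 170.]), array([  53,   49, 2017], dtype=int32)), (array([349., 205.]), array([ 21,  15, 252], dtype=int32))]
drop tri [606.5  31.8  60.7] at z 62 [array([607.3,  32.1]), array([608. ,  32.2]), array([604.1,  33.6])] [(array([387., 164.]), array([14, 15, 81], dtype=int32)), (array([304., 154.]), array([ 19,  19, 157], dtype=int32)), (array([295., 192.]), array([ 6,  7, 31], dtype=int32))]
```

View pics/comb.png

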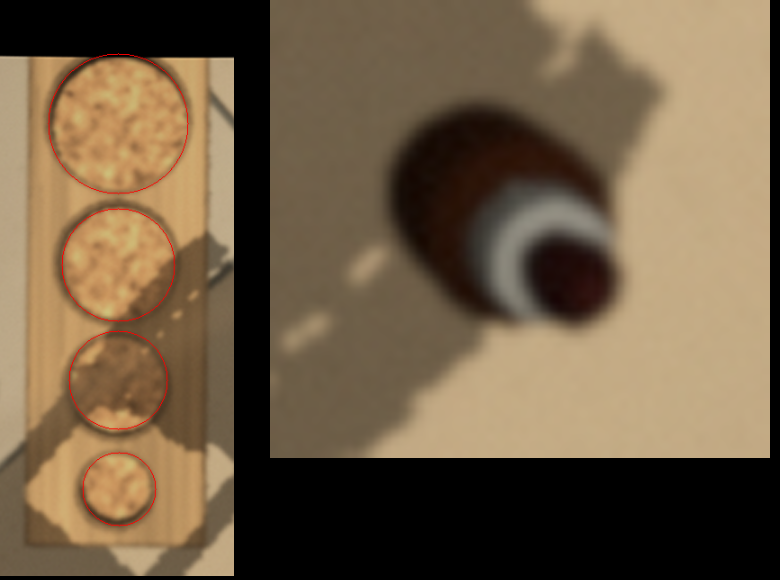

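The circles sit on the mouths, spaced 78/64/60 mm against 80/69/58 given, and the fit to the given spacing is good to about 3 mm. The crop shows the dropper at (500,220), standing upright. Cap heights agree with the sizes given (powder 87, clear 76, collar 61 mm). I start with the dropper.

step_arm([
  {"claw": 60, "delta_pos": [6.5, 40, 20], "turn": 0},
  {"claw": 60, "delta_pos": [6.5, 40, 20], "turn": 0},
  {"claw": 60, "delta_pos": [0, 0, 35], "turn": 0},
  {"claw": 60, "delta_pos": [0, 0, 35], "turn": 0},
  {"claw": 60, "delta_pos": [0, 0, 30], "turn": 0},
  {"claw": 60, "delta_pos": [0, 0, 0], "turn": 0},
])

```text
clock: 1.62
eef_pos: [597.4, 34.5, 146.1]
tcp_rot: [-3.134, 0.007, 0.853]
contact_force: [-0.2, 0.8, -0.4]
opening: 0.702
grasp_force: 0.0
```

```bash
cat >> h.py <<'E'
def to(x,y,z):
    s=sense();p=s['eef_pos'];R=cv2.Rodrigues(np.zeros(3))[0]
    from scipy.spatial.transform import Rotation as Ro
    R=Ro.from_euler('xyz',s['tcp_rot']).as_matrix()
    print('clock',round(s['clock'],2),'pos',p.round(1),'rot',s['tcp_rot'].round(3),'open',round(s['opening'],3),'grip',round(s['grasp_force'],1)); print('delta',(R.T@(np.array([x,y,z])-p)).round(1))
E
python3 - <<'E'
from h import *
to(606.5,32,30);f=grab('wrist','wrist2')
print(proj(f,[(606.5,32,61),(606.5,32,92),(606.5,32,42)]).round())
E
```

```text
clock 1.62 pos [597.4  34.5 146.1] rot [-3.134  0.007  0.853] open 0.702 grip 0.0
delta [  4.9   9.4 116. ]
[[333. 205.]
 [334. 219.]
 [332. 199.]]
```

View pics/wrist2.png

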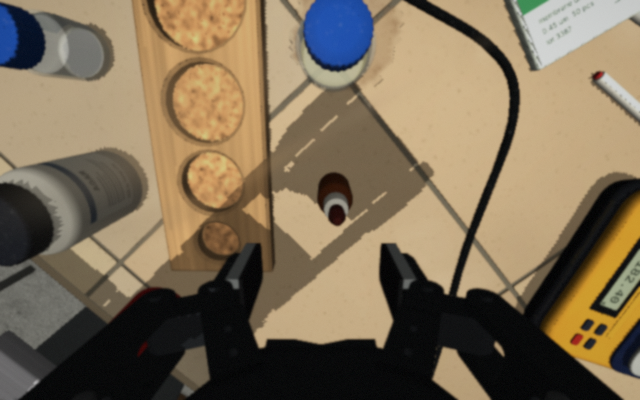

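The dropper is at (336,205), about 4 px off the prediction, so I trim slightly and go down.

step_arm([
  {"claw": 60, "delta_pos": [8, 11, 20], "turn": 0},
  {"claw": 60, "delta_pos": [0, 0, 30], "turn": 0},
  {"claw": 60, "delta_pos": [0, 0, 20], "turn": 0},
  {"claw": 60, "delta_pos": [0, 0, 0], "turn": 0},
])

```text
clock: 2.0
eef_pos: [613.8, 33.8, 80.8]
tcp_rot: [-3.139, 0.002, 0.852]
contact_force: [-0.7, 0.5, 0.1]
opening: 0.708
grasp_force: 0.0
```

```bash
python3 - <<'E'
from h import *
to(609.5,33.5,30);f=grab('wrist','wrist3')
print(proj(f,[(609.5,33.5,61),(609.5,33.5,92),(609.5,33.5,42)]).round())
h=cv2.cvtColor(f['img'],cv2.COLOR_RGB2HSV)[100:330,200:460].astype(int)
m=((h[...,1]<70)&(h[...,2]>100)).astype(np.uint8);n,l,st,ce=cv2.connectedComponentsWithStats(m)
for i in range(1,n):
    if st[i,4]>60: print(ce[i]+(200,100),st[i,2:], plane(f,[ce[i]+(200,100)],61)[0].round(1))
E
```

```text
clock 2.0 pos [613.8  33.8  80.8] rot [-3.139e+00  2.000e-03  8.520e-01] open 0.708 grip 0.0
delta [-3.  -2.9 50.8]
[[316. 252.]
 [315. 282.]
 [316. 239.]]
[250.61538462 105.7032967 ] [ 23  18 182] [638.  114.4  61. ]
[256.92  114.884] [ 39  36 250] [637.3 109.2  61. ]
[449.59748428 228.98742138] [ 22  29 159] [674.9  -4.9  61. ]
[317.45121951 259.09756098] [ 34  26 410] [607.4  29.8  61. ]
```

step_arm([
  {"claw": 60, "delta_pos": [-4, -3, 20], "turn": 0},
  {"claw": 60, "delta_pos": [0, 0, 20], "turn": 0},
  {"claw": 60, "delta_pos": [0, 0, 10.5], "turn": 0},
  {"claw": 60, "delta_pos": [0, 0, 0], "turn": 0},
  {"claw": 40, "delta_pos": [0, 0, 0], "turn": 0},
  {"claw": 22, "delta_pos": [0, 0, 0], "turn": 0},
  {"claw": 22, "delta_pos": [0, 0, 0], "turn": 0},
  {"claw": 22, "delta_pos": [0, 0, 0], "turn": 0},
], force=30)

```text
clock: 2.72
eef_pos: [611.2, 32.9, 33.5]
tcp_rot: [3.14, -0.002, 0.851]
contact_force: [-0.3, 0.8, 7.7]
opening: 0.331
grasp_force: 29.1
```

step_arm([
  {"claw": 22, "delta_pos": [0, 0, 0], "turn": 0},
  {"claw": 22, "delta_pos": [0, 0, 0], "turn": 0},
  {"claw": 22, "delta_pos": [0, 0, 0], "turn": 0},
])

```text
clock: 2.97
eef_pos: [611.2, 32.9, 33.5]
tcp_rot: [3.14, -0.002, 0.851]
contact_force: [-0.0, 0.1, 6.8]
opening: 0.327
grasp_force: 29.1
```

step_arm([
  {"claw": 22, "delta_pos": [0, 0, -10], "turn": 0},
  {"claw": 22, "delta_pos": [0, 0, -25], "turn": 0},
  {"claw": 22, "delta_pos": [0, 0, -25], "turn": 0},
  {"claw": 22, "delta_pos": [-20, -37, -10], "turn": 0},
  {"claw": 22, "delta_pos": [-20, -37, 0], "turn": 0},
  {"claw": 22, "delta_pos": [-12, -36, 0], "turn": 0},
  {"claw": 22, "delta_pos": [0, 0, 0], "turn": 0},
  {"claw": 22, "delta_pos": [0, 0, 0], "turn": 0},
])

```text
clock: 3.63
eef_pos: [493.3, 66.2, 102.5]
tcp_rot: [3.141, -0.0, 0.852]
contact_force: [1.1, -0.1, 0.6]
opening: 0.329
grasp_force: 29.9
```

```bash
python3 - <<'E'
from h import *
to(493.4,64.7,41);print(sense()['contact_force']);f=grab('wrist','wrist4');g=grab('side','side4')
print(proj(f,[(493.4,64.7,22)]),proj(g,[(493.4,64.7,22),sense()['eef_pos']]))
b=cv2.resize(g['img'][150:270,250:370,::-1],(400,400),interpolation=cv2.INTER_CUBIC)
o=np.hstack([cv2.resize(f['img'][:,160:480,::-1],(320,400)),b]);cv2.imwrite('pics/c4.png',o)
E
```

```text
clock 3.63 pos [493.3  66.2 102.5] rot [ 3.141 -0.     0.852] open 0.329 grip 29.9
delta [-1.1  1.1 61.5]
[ 1.11598845 -0.1304826   0.6075702 ]
[[322.5266139 214.4432326]] [[330.51868495 208.76149432]
 [329.67316397 186.33421002]]
```

View pics/c4.png

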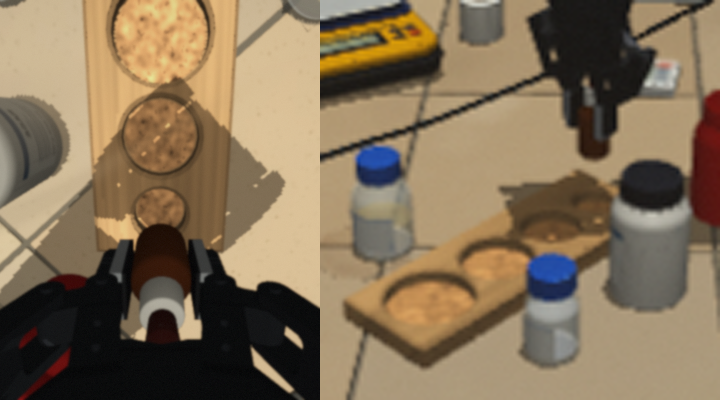

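The dropper hangs upright, centred between the pads at crop (160,255). The well mouth is at full-image (319.5,209), slightly off the prediction, so I work out the trim.

```bash
python3 - <<'E'
from h import *
f=load('wrist4');print('well',plane(f,[(319.5,209)],22).round(1))
p=sense()['eef_pos'];tx=np.array([.658,.753,0]);z=p[2]-33.5
for d in(-4,0,4): print(d,proj(f,[np.r_[p[:2],z]+tx*(d+15),np.r_[p[:2],z+5]+tx*(d+15)]).round(1))
h=f['img'][:,300:340].astype(int);col=h[200:260,10:30].mean(1);print(col[15:45].round().astype(int).tolist())
E
```

```text
well [[494.5  69.5  22. ]]
-4 [[325.1 218.3]
 [325.2 221.2]]
0 [[325.1 211.9]
 [325.2 214.7]]
4 [[325.1 205.5]
 [325.2 208.1]]
[[132, 95, 59], [133, 95, 59], [134, 96, 60], [135, 97, 60], [136, 97, 61], [134, 96, 60], [131, 94, 59], [123, 87, 54], [101, 71, 43], [69, 46, 27], [42, 24, 13], [32, 16, 7], [30, 14, 6], [30, 14, 5], [30, 14, 6], [30, 13, 5], [31, 14, 5], [31, 14, 6], [31, 14, 6], [31, 14, 6], [32, 15, 6], [32, 14, 6], [32, 15, 6], [32, 15, 6], [32, 15, 6], [33, 15, 6], [33, 15, 6], [33, 16, 7], [33, 15, 6], [33, 16, 6]]
```

step_arm([
  {"claw": 22, "delta_pos": [5, 0, 20], "turn": 0},
  {"claw": 22, "delta_pos": [0, 0, 18], "turn": 0},
  {"claw": 22, "delta_pos": [0, 0, 0], "turn": 0},
  {"claw": 22, "delta_pos": [0, 0, 0], "turn": 0},
])

```text
clock: 4.07
eef_pos: [498.5, 69.2, 62.9]
tcp_rot: [-3.141, 0.001, 0.85]
contact_force: [0.3, -0.2, -0.1]
opening: 0.329
grasp_force: 29.9
```

```bash
python3 - <<'E'
from h import *
to(493.4,64.7,41);f=grab('wrist','wrist5')
p=sense()['eef_pos'];tx=np.array([.658,.753,0]);z=p[2]-33.5
for d in(-6,-3,0): print(d,proj(f,[np.r_[p[:2],z+5]+tx*(d+15)]).round(1))
cv2.imwrite('pics/c5.png',cv2.resize(f['img'][100:330,220:420,::-1],None,fx=2.5,fy=2.5,interpolation=cv2.INTER_CUBIC))
E
```

```text
clock 4.07 pos [498.5  69.2  62.9] rot [-3.141e+00  1.000e-03  8.500e-01] open 0.329 grip 29.9
delta [-6.7 -0.8 22. ]
-6 [[321.6 226.9]]
-3 [[321.6 222. ]]
0 [[321.6 217.2]]
```

View pics/c5.png

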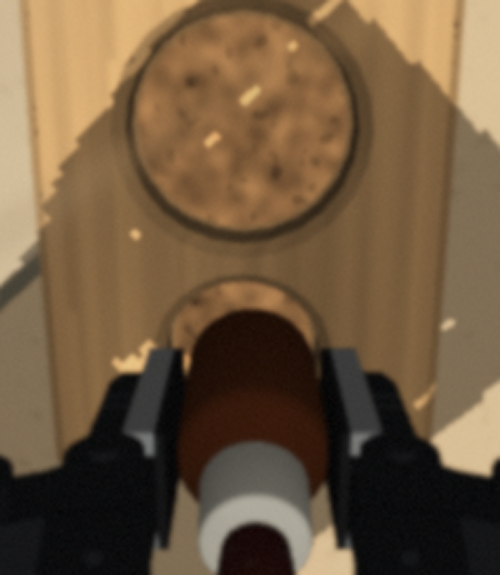

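```bash
python3 - <<'E'
from h import *
f=load('wrist5');p=sense()['eef_pos'];tx=np.array([.66,.751,0]);ty=np.array([.751,-.66,0])
t=plane(f,[(318.4,210)],22)[0]-tx*23
b=plane(f,[(320.8,224)],p[2]-33.5+4)[0]-tx*15
print(t,b,'move',(t-b)@tx,(t-b)@ty)
b2=plane(f,[(349/2.5+220,100+215/2.5),(133/2.5+220,100+215/2.5)],7)
E
```

```text
[492.14319843  64.6052724   22.        ] [495.48853161  66.15902356  34.08061565] move -3.3747870194499896 -1.4868694546955488
```

Relative to the well, the bottle needs −3.4 along tool x and −1.5 along tool y. I apply that and lower it.

step_arm([
  {"claw": 22, "delta_pos": [-3.4, -1.5, 0], "turn": 0},
  {"claw": 22, "delta_pos": [0, 0, 8], "turn": 0},
  {"claw": 22, "delta_pos": [0, 0, 8], "turn": 0},
  {"claw": 22, "delta_pos": [0, 0, 5.5], "turn": 0},
  {"claw": 22, "delta_pos": [0, 0, 0], "turn": 0},
  {"claw": 22, "delta_pos": [0, 0, 0], "turn": 0},
])

```text
clock: 4.62
eef_pos: [494.5, 67.9, 41.3]
tcp_rot: [-3.141, 0.001, 0.851]
contact_force: [-0.2, 0.2, -0.3]
opening: 0.332
grasp_force: 29.9
```

No contact and foot height about 8 mm, so it is in the well. I release and rise.

step_arm([
  {"claw": 60, "delta_pos": [0, 0, 1], "turn": 0},
  {"claw": 60, "delta_pos": [0, 0, 0], "turn": 0},
  {"claw": 60, "delta_pos": [0, 0, 0], "turn": 0},
  {"claw": 60, "delta_pos": [0, 0, -20], "turn": 0},
  {"claw": 60, "delta_pos": [0, 0, -35], "turn": 0},
  {"claw": 60, "delta_pos": [0, 0, -35], "turn": 0},
  {"claw": 68, "delta_pos": [0, 0, -35], "turn": 0},
  {"claw": 68, "delta_pos": [0, 0, 0], "turn": 0},
])

```text
clock: 5.28
eef_pos: [498.4, 68.4, 172.1]
tcp_rot: [3.135, -0.007, 0.851]
contact_force: [1.8, 0.6, 1.2]
opening: 0.797
grasp_force: 0.0
```

```bash
python3 - <<'E'
from h import *
to(520.7,269.5,130)
f=grab('wrist','wrist6')
E
```

```text
clock 5.28 pos [498.4  68.4 172.1] rot [ 3.135 -0.007  0.851] open 0.797 grip 0.0
delta [ 165.6 -116.1   42.6]
```

View pics/wrist6.png

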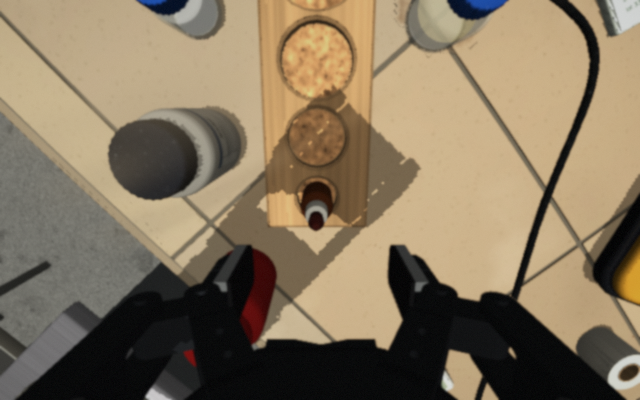

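The wrist view shows the dropper standing in the slim well at (316,200). Next is the clear bottle.

step_arm([
  {"claw": 68, "delta_pos": [33, -23, 0], "turn": 0},
  {"claw": 68, "delta_pos": [33, -23, 0], "turn": 0},
  {"claw": 68, "delta_pos": [33, -23, 0], "turn": 0},
  {"claw": 68, "delta_pos": [33, -23, 0], "turn": 0},
  {"claw": 68, "delta_pos": [33, -23, 0], "turn": 0},
  {"claw": 68, "delta_pos": [0, 0, 20], "turn": 0},
  {"claw": 68, "delta_pos": [0, 0, 20], "turn": 0},
  {"claw": 68, "delta_pos": [0, 0, 0], "turn": 0},
])

```text
clock: 6.0
eef_pos: [514.1, 267.3, 121.2]
tcp_rot: [-3.139, 0.007, 0.852]
contact_force: [-0.6, -0.9, 0.1]
opening: 0.794
grasp_force: 0.0
```

```bash
cat >> h.py <<'E'
def cap(tag,ch,box=(200,80,460,330),ztop=85,zmid=76,fn=None):
    f=grab('wrist',tag);x0,y0,x1,y1=box;h=cv2.cvtColor(f['img'],cv2.COLOR_RGB2HSV)[y0:y1,x0:x1].astype(int)
    m=((h[...,0]>105)&(h[...,0]<125)&(h[...,1]>120)&(h[...,2]>50)) if fn is None else fn(h)
    n,l,st,ce=cv2.connectedComponentsWithStats(m.astype(np.uint8));i=1+st[1:,4].argmax();c=ce[i]+(x0,y0)
    print('cap px',c.round(),st[i,2:],'at',plane(f,[c],zmid)[0].round(1),'at top',plane(f,[c],ztop)[0].round(1))
E
python3 - <<'E'
from h import *
to(520.7,269.5,30);cap('wrist7','b')
E
```

```text
clock 6.0 pos [514.1 267.3 121.2] rot [-3.139  0.007  0.852] open 0.794 grip 0.0
delta [ 6.7  3.8 91.2]
cap px [332. 225.] [  61   59 2842] at [521.5 265.3  76. ] at top [523.6 268.2  85. ]
```

step_arm([
  {"claw": 68, "delta_pos": [5.5, 4.5, 10], "turn": 0},
  {"claw": 68, "delta_pos": [0, 0, 25], "turn": 0},
  {"claw": 68, "delta_pos": [0, 0, 25], "turn": 0},
  {"claw": 68, "delta_pos": [0, 0, 20], "turn": 0},
  {"claw": 68, "delta_pos": [0, 0, 10], "turn": 0},
  {"claw": 68, "delta_pos": [0, 0, 0], "turn": 0},
], force=40)

```text
clock: 6.55
eef_pos: [523.6, 268.0, 34.1]
tcp_rot: [-3.141, 0.003, 0.85]
contact_force: [-1.3, 0.7, -0.1]
opening: 0.803
grasp_force: 0.0
```

step_arm([
  {"claw": 55, "delta_pos": [0, 0, 0], "turn": 0},
  {"claw": 38, "delta_pos": [0, 0, 0], "turn": 0},
  {"claw": 38, "delta_pos": [0, 0, 0], "turn": 0},
  {"claw": 38, "delta_pos": [0, 0, 0], "turn": 0},
  {"claw": 38, "delta_pos": [0, 0, 0], "turn": 0},
])

```text
clock: 6.97
eef_pos: [525.3, 269.4, 37.3]
tcp_rot: [3.14, -0.003, 0.851]
contact_force: [-0.2, -1.3, 7.2]
opening: 0.521
grasp_force: 41.7
```

```bash
python3 - <<'E'
from h import *
to(531.4,108.6,130)
E
```

```text
clock 6.97 pos [525.3 269.4  37.3] rot [ 3.14e+00 -3.00e-03  8.51e-01] open 0.521 grip 41.7
delta [-116.6  110.8  -92.8]
```

step_arm([
  {"claw": 38, "delta_pos": [0, 0, -15], "turn": 0},
  {"claw": 38, "delta_pos": [0, 0, -30], "turn": 0},
  {"claw": 38, "delta_pos": [0, 0, -35], "turn": 0},
  {"claw": 38, "delta_pos": [0, 0, -20], "turn": 0},
  {"claw": 38, "delta_pos": [-28, 28, 0], "turn": 0},
  {"claw": 38, "delta_pos": [-28, 28, 0], "turn": 0},
  {"claw": 38, "delta_pos": [-28, 28, 0], "turn": 0},
  {"claw": 38, "delta_pos": [-28, 28, 0], "turn": 0},
])

```text
clock: 7.63
eef_pos: [534.3, 109.6, 136.6]
tcp_rot: [3.141, -0.001, 0.852]
contact_force: [0.3, 0.7, -1.6]
opening: 0.522
grasp_force: 41.5
```

step_arm([
  {"claw": 38, "delta_pos": [0, 0, 20], "turn": 0},
  {"claw": 38, "delta_pos": [0, 0, 20], "turn": 0},
  {"claw": 38, "delta_pos": [0, 0, 15], "turn": 0},
  {"claw": 38, "delta_pos": [0, 0, 0], "turn": 0},
  {"claw": 38, "delta_pos": [0, 0, 0], "turn": 0},
])

```text
clock: 8.05
eef_pos: [534.0, 110.8, 80.7]
tcp_rot: [-3.141, 0.001, 0.851]
contact_force: [-0.2, 1.3, -0.1]
opening: 0.521
grasp_force: 41.5
```

```bash
python3 - <<'E'
from h import *
to(533.4,110.8,60);f=grab('wrist','wrist8')
cv2.imwrite('pics/c8.png',cv2.resize(f['img'][100:330,220:420,::-1],None,fx=2.5,fy=2.5,interpolation=cv2.INTER_CUBIC))
E
```

```text
clock 8.05 pos [534.  110.8  80.7] rot [-3.141e+00  1.000e-03  8.510e-01] open 0.521 grip 41.5
delta [-0.4 -0.4 20.7]
```

View pics/c8.png

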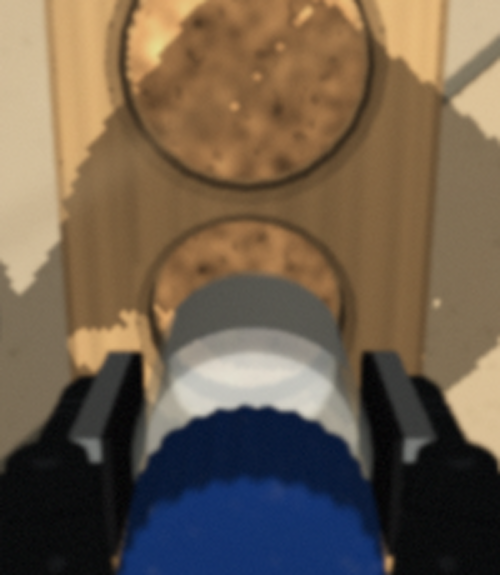

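Seen here: the foot's front edge at crop (255,272), the third well's far edge at (251,217) with sides 148..355, and the second well's near edge at (249,187).

```bash
cat >> h.py <<'E'
def rel(tag,S,foot,rf,zf,well,rw,near=None,rn=0,sp=0,org=(220,100)):
    f=load(tag);a=sense()['tcp_rot'][2];tx=np.array([np.cos(a),np.sin(a),0]);ty=np.array([np.sin(a),-np.cos(a),0])
    px=lambda q:np.array(org)+np.array(q)/S
    b=plane(f,[px(foot)],zf)[0]-tx*rf;t=plane(f,[px(well)],22)[0]-tx*rw
    print('bottle',b.round(1),'well',t.round(1),'move',round((t-b)@tx,1),round((t-b)@ty,1))
    if near is not None:
        t=plane(f,[px(near)],22)[0]+tx*(rn-sp);print('well via next',t.round(1),'move',round((t-b)@tx,1),round((t-b)@ty,1))
E
python3 - <<'E'
from h import *
rel('wrist8',2.5,(255,274),23,44.5,(251,217),28,(249,187),33,69)
E
```

```text
bottle [530.5 106.1  44.5] well [532.2 109.5  22. ] move 3.6 -1.0
well via next [531.9 109.9  22. ] move 3.7 -1.5
```

step_arm([
  {"claw": 38, "delta_pos": [3.6, -1.2, 0], "turn": 0},
  {"claw": 38, "delta_pos": [0, 0, 12], "turn": 0},
  {"claw": 38, "delta_pos": [0, 0, 10], "turn": 0},
  {"claw": 38, "delta_pos": [0, 0, 7], "turn": 0},
  {"claw": 38, "delta_pos": [0, 0, 6], "turn": 0},
  {"claw": 38, "delta_pos": [0, 0, 0], "turn": 0},
  {"claw": 38, "delta_pos": [0, 0, 0], "turn": 0},
])

```text
clock: 8.68
eef_pos: [535.6, 114.4, 45.1]
tcp_rot: [-3.141, 0.001, 0.851]
contact_force: [0.8, -0.3, -1.5]
opening: 0.52
grasp_force: 42.0
```

step_arm([
  {"claw": 75, "delta_pos": [0, 0, 1], "turn": 0},
  {"claw": 75, "delta_pos": [0, 0, 0], "turn": 0},
  {"claw": 75, "delta_pos": [0, 0, 0], "turn": 0},
  {"claw": 75, "delta_pos": [0, 0, -20], "turn": 0},
  {"claw": 75, "delta_pos": [0, 0, -35], "turn": 0},
  {"claw": 75, "delta_pos": [0, 0, -35], "turn": 0},
  {"claw": 75, "delta_pos": [0, 0, -25], "turn": 0},
  {"claw": 75, "delta_pos": [0, 0, 0], "turn": 0},
])

```text
clock: 9.35
eef_pos: [539.1, 115.1, 165.3]
tcp_rot: [3.136, -0.007, 0.851]
contact_force: [0.9, 0.1, -0.1]
opening: 0.874
grasp_force: 0.0
```

```bash
python3 - <<'E'
from h import *
to(681.8,118.2,130);cap('wrist9','b',(200,80,460,380))
E
```

```text
clock 9.35 pos [539.1 115.1 165.3] rot [ 3.136 -0.007  0.851] open 0.874 grip 0.0
delta [ 96.2 105.   36.6]
cap px [317. 223.] [  49   55 2066] at [530.2 108.9  76. ] at top [532.4 111.3  85. ]
```

step_arm([
  {"claw": 75, "delta_pos": [24, 26, 0], "turn": 0},
  {"claw": 75, "delta_pos": [24, 26, 0], "turn": 0},
  {"claw": 75, "delta_pos": [24, 26, 0], "turn": 0},
  {"claw": 75, "delta_pos": [24, 27, 0], "turn": 0},
  {"claw": 75, "delta_pos": [0, 0, 20], "turn": 0},
  {"claw": 75, "delta_pos": [0, 0, 10], "turn": 0},
  {"claw": 75, "delta_pos": [0, 0, 0], "turn": 0},
])

```text
clock: 9.98
eef_pos: [675.0, 116.8, 125.2]
tcp_rot: [-3.137, 0.006, 0.851]
contact_force: [-1.3, 0.5, -1.2]
opening: 0.878
grasp_force: 0.0
```

```bash
python3 - <<'E'
from h import *
to(681.8,118.2,41);cap('wrist10','b',(200,80,460,380),97,87)
E
```

```text
clock 9.98 pos [675.  116.8 125.2] rot [-3.137  0.006  0.851] open 0.878 grip 0.0
delta [ 6.1  4.6 84.1]
cap px [330. 228.] [  65   64 3237] at [681.8 116.7  87. ] at top [684.3 119.9  97. ]
```

step_arm([
  {"claw": 75, "delta_pos": [4, 5, 10], "turn": 0},
  {"claw": 75, "delta_pos": [0, 0, 25], "turn": 0},
  {"claw": 75, "delta_pos": [0, 0, 25], "turn": 0},
  {"claw": 75, "delta_pos": [0, 0, 18], "turn": 0},
  {"claw": 75, "delta_pos": [0, 0, 9], "turn": 0},
  {"claw": 75, "delta_pos": [0, 0, 0], "turn": 0},
  {"claw": 75, "delta_pos": [0, 0, 0], "turn": 0},
], force=45)

```text
clock: 10.62
eef_pos: [684.7, 117.1, 43.2]
tcp_rot: [3.141, -0.0, 0.851]
contact_force: [0.5, 0.2, 1.2]
opening: 0.877
grasp_force: 0.0
```

step_arm([
  {"claw": 60, "delta_pos": [0, 0, 0], "turn": 0},
  {"claw": 48, "delta_pos": [0, 0, 0], "turn": 0},
  {"claw": 48, "delta_pos": [0, 0, 0], "turn": 0},
  {"claw": 48, "delta_pos": [0, 0, 0], "turn": 0},
  {"claw": 48, "delta_pos": [0, 0, 0], "turn": 0},
])

```text
clock: 11.03
eef_pos: [685.9, 117.3, 44.8]
tcp_rot: [3.14, -0.002, 0.851]
contact_force: [-0.3, 0.4, 7.9]
opening: 0.636
grasp_force: 48.3
```

```bash
python3 - <<'E'
from h import *
to(576.5,160.8,130)
E
```

```text
clock 11.03 pos [685.9 117.3  44.8] rot [ 3.14e+00 -2.00e-03  8.51e-01] open 0.636 grip 48.3
delta [ -39.2 -110.7  -85.5]
```

step_arm([
  {"claw": 48, "delta_pos": [0, 0, -15], "turn": 0},
  {"claw": 48, "delta_pos": [0, 0, -30], "turn": 0},
  {"claw": 48, "delta_pos": [0, 0, -30], "turn": 0},
  {"claw": 48, "delta_pos": [0, 0, -15], "turn": 0},
  {"claw": 48, "delta_pos": [-9, -28, 0], "turn": 0},
  {"claw": 48, "delta_pos": [-9, -28, 0], "turn": 0},
  {"claw": 48, "delta_pos": [-9, -28, 0], "turn": 0},
  {"claw": 48, "delta_pos": [-9, -27, 0], "turn": 0},
])

```text
clock: 11.7
eef_pos: [576.2, 163.5, 134.1]
tcp_rot: [3.141, -0.001, 0.85]
contact_force: [0.4, 0.2, -1.7]
opening: 0.637
grasp_force: 48.2
```

step_arm([
  {"claw": 48, "delta_pos": [0, 0, 20], "turn": 0},
  {"claw": 48, "delta_pos": [0, 0, 20], "turn": 0},
  {"claw": 48, "delta_pos": [0, 0, 5], "turn": 0},
  {"claw": 48, "delta_pos": [0, 0, 0], "turn": 0},
  {"claw": 48, "delta_pos": [0, 0, 0], "turn": 0},
])

```text
clock: 12.12
eef_pos: [577.8, 163.2, 88.6]
tcp_rot: [3.141, -0.0, 0.851]
contact_force: [0.1, -0.0, -1.2]
opening: 0.638
grasp_force: 48.2
```

```bash
python3 - <<'E'
from h import *
to(578.5,163,60);f=grab('wrist','wrist11')
cv2.imwrite('pics/c11.png',cv2.resize(f['img'][100:330,220:420,::-1],None,fx=2.5,fy=2.5,interpolation=cv2.INTER_CUBIC))
E
```

```text
clock 12.12 pos [577.8 163.2  88.6] rot [ 3.141 -0.     0.851] open 0.638 grip 48.2
delta [ 0.3  0.6 28.6]
```

View pics/c11.png

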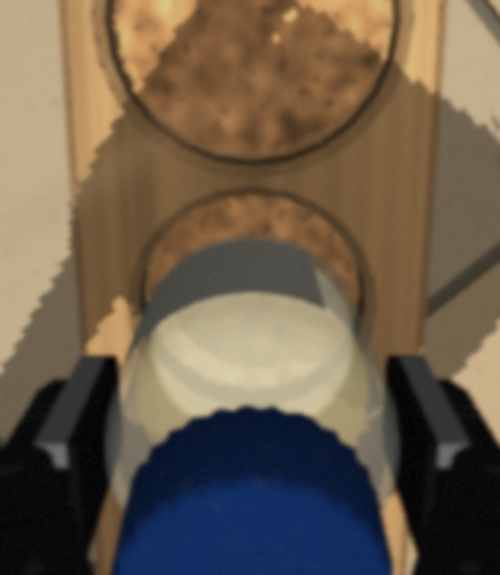

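The bottle's foot front edge is at crop (251,238), the second well's far edge at (254,191) and the jar well's near edge at (253,163).

```bash
python3 - <<'E'
from h import *
rel('wrist11',2.5,(251,238),28,45,(254,191),33,(253,163),39,80)
E
```

```text
bottle [575.  160.6  45. ] well [577.  161.6  22. ] move 2.1 0.8
well via next [576.6 161.6  22. ] move 1.8 0.5
```

step_arm([
  {"claw": 48, "delta_pos": [2, 0.7, 0], "turn": 0},
  {"claw": 48, "delta_pos": [0, 0, 12], "turn": 0},
  {"claw": 48, "delta_pos": [0, 0, 10], "turn": 0},
  {"claw": 48, "delta_pos": [0, 0, 8], "turn": 0},
  {"claw": 48, "delta_pos": [0, 0, 6], "turn": 0},
  {"claw": 48, "delta_pos": [0, 0, 0], "turn": 0},
  {"claw": 48, "delta_pos": [0, 0, 0], "turn": 0},
])

```text
clock: 12.75
eef_pos: [579.0, 164.2, 51.2]
tcp_rot: [-3.141, 0.001, 0.851]
contact_force: [-0.8, 0.4, 0.7]
opening: 0.639
grasp_force: 49.8
```

step_arm([
  {"claw": 75, "delta_pos": [0, 0, 0], "turn": 0},
  {"claw": 75, "delta_pos": [0, 0, 0], "turn": 0},
  {"claw": 75, "delta_pos": [0, 0, 0], "turn": 0},
  {"claw": 80, "delta_pos": [0, 0, -20], "turn": 0},
  {"claw": 80, "delta_pos": [0, 0, -35], "turn": 0},
  {"claw": 80, "delta_pos": [0, 0, -40], "turn": 0},
  {"claw": 80, "delta_pos": [0, 0, -40], "turn": 0},
  {"claw": 80, "delta_pos": [0, 0, 0], "turn": 0},
])

```text
clock: 13.42
eef_pos: [583.4, 165.4, 194.7]
tcp_rot: [3.135, -0.01, 0.851]
contact_force: [1.6, -0.2, 0.8]
opening: 0.938
grasp_force: 0.0
```

```bash
python3 - <<'E'
from h import *
to(442,177,180);cap('wrist12','b',(200,80,460,380),104,94)
E
```

```text
clock 13.42 pos [583.4 165.4 194.7] rot [ 3.135 -0.01   0.851] open 0.938 grip 0.0
delta [ -84.6 -114.    13.2]
cap px [316. 216.] [  46   47 1745] at [575.5 161.5  94. ] at top [577.8 163.9 104. ]
```

Powder seated at about (577,163). Now the jar.

step_arm([
  {"claw": 80, "delta_pos": [-21, -28.5, 0], "turn": 0},
  {"claw": 80, "delta_pos": [-21, -28.5, 0], "turn": 0},
  {"claw": 80, "delta_pos": [-21, -28.5, 0], "turn": 0},
  {"claw": 80, "delta_pos": [-21, -28.5, 0], "turn": 0},
  {"claw": 80, "delta_pos": [0, 0, 0], "turn": 0},
  {"claw": 80, "delta_pos": [0, 0, 0], "turn": 0},
  {"claw": 80, "delta_pos": [0, 0, 0], "turn": 0},
])

```text
clock: 14.05
eef_pos: [438.4, 176.4, 186.6]
tcp_rot: [3.141, -0.0, 0.851]
contact_force: [0.8, -0.2, -0.6]
opening: 0.932
grasp_force: 0.0
```

```bash
python3 - <<'E'
from h import *
to(442,177,104);cap('wrist13','b',(245,120,400,300),118,108,lambda h:h[...,2]<80)
f=load('wrist13');print(proj(f,[(442,177,118),(442,177,0)]))
cv2.imwrite('pics/c13.png',cv2.resize(f['img'][80:330,180:480,::-1],None,fx=2,fy=2))
E
```

```text
clock 14.05 pos [438.4 176.4 186.6] rot [ 3.141 -0.     0.851] open 0.932 grip 0.0
delta [ 2.8  2.3 82.6]
cap px [332. 226.] [ 107  180 6009] at [438.7 163.7 108. ] at top [440.9 166.9 118. ]
[[324.28517734 214.72096004]
 [323.02489492 179.70038499]]
```

View pics/c13.png

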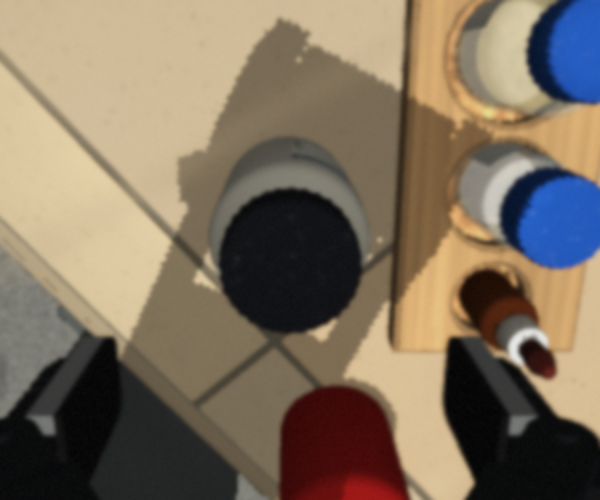

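The jar's cap is centred at full-image (325,211), with the red look-alike well clear below it at crop (345,450). The three placed bottles stand in their wells.

step_arm([
  {"claw": 80, "delta_pos": [4, 2.7, 10], "turn": 0},
  {"claw": 80, "delta_pos": [0, 0, 25], "turn": 0},
  {"claw": 80, "delta_pos": [0, 0, 25], "turn": 0},
  {"claw": 80, "delta_pos": [0, 0, 13], "turn": 0},
  {"claw": 80, "delta_pos": [0, 0, 8], "turn": 0},
  {"claw": 80, "delta_pos": [0, 0, 0], "turn": 0},
  {"claw": 80, "delta_pos": [0, 0, 0], "turn": 0},
], force=60)

```text
clock: 14.68
eef_pos: [443.3, 177.4, 105.4]
tcp_rot: [-3.141, 0.001, 0.85]
contact_force: [-0.4, 0.6, -0.3]
opening: 0.941
grasp_force: 0.0
```

step_arm([
  {"claw": 65, "delta_pos": [0, 0, 0], "turn": 0},
  {"claw": 46, "delta_pos": [0, 0, 0], "turn": 0},
  {"claw": 46, "delta_pos": [0, 0, 0], "turn": 0},
  {"claw": 46, "delta_pos": [0, 0, 0], "turn": 0},
  {"claw": 46, "delta_pos": [0, 0, 0], "turn": 0},
])

```text
clock: 15.1
eef_pos: [444.0, 178.0, 107.4]
tcp_rot: [3.14, -0.003, 0.851]
contact_force: [-2.2, -0.3, 9.0]
opening: 0.585
grasp_force: 61.4
```

```bash
python3 - <<'E'
from h import *
to(629.5,222,200)
E
```

```text
clock 15.1 pos [444.  178.  107.4] rot [ 3.14e+00 -3.00e-03  8.51e-01] open 0.585 grip 61.4
delta [155.7 110.6 -92. ]
```

step_arm([
  {"claw": 46, "delta_pos": [0, 0, -10], "turn": 0},
  {"claw": 46, "delta_pos": [0, 0, -25], "turn": 0},
  {"claw": 46, "delta_pos": [0, 0, -25], "turn": 0},
  {"claw": 46, "delta_pos": [25, 0, 0], "turn": 0},
  {"claw": 46, "delta_pos": [33, 0, 0], "turn": 0},
  {"claw": 46, "delta_pos": [33, 0, 0], "turn": 0},
  {"claw": 46, "delta_pos": [33, 0, 0], "turn": 0},
  {"claw": 46, "delta_pos": [33, 0, 0], "turn": 0},
])

```text
clock: 15.77
eef_pos: [547.1, 296.7, 166.8]
tcp_rot: [3.141, -0.001, 0.851]
contact_force: [0.7, 0.0, -2.1]
opening: 0.584
grasp_force: 63.6
```

step_arm([
  {"claw": 46, "delta_pos": [0, 25, 0], "turn": 0},
  {"claw": 46, "delta_pos": [0, 30, 0], "turn": 0},
  {"claw": 46, "delta_pos": [0, 30, 0], "turn": 0},
  {"claw": 46, "delta_pos": [0, 25, 0], "turn": 0},
  {"claw": 46, "delta_pos": [0, 0, 10], "turn": 0},
  {"claw": 46, "delta_pos": [0, 0, 0], "turn": 0},
  {"claw": 46, "delta_pos": [0, 0, 0], "turn": 0},
])

```text
clock: 16.35
eef_pos: [627.9, 222.8, 155.4]
tcp_rot: [-3.14, 0.002, 0.85]
contact_force: [-0.7, -0.4, -3.1]
opening: 0.582
grasp_force: 63.7
```

```bash
python3 - <<'E'
from h import *
to(631.5,225,114);f=grab('wrist','wrist14')
g=grab('side','side14')
b=cv2.resize(g['img'][130:280,215:355,::-1],(430,460),interpolation=cv2.INTER_CUBIC)
a=cv2.resize(f['img'][100:330,220:400,::-1],(360,460),interpolation=cv2.INTER_CUBIC)
cv2.imwrite('pics/c14.png',np.hstack([a,b]))
E
```

```text
clock 16.35 pos [627.9 222.8 155.4] rot [-3.14e+00  2.00e-03  8.50e-01] open 0.582 grip 63.7
delta [ 4.1  1.3 41.4]
```

View pics/c14.png

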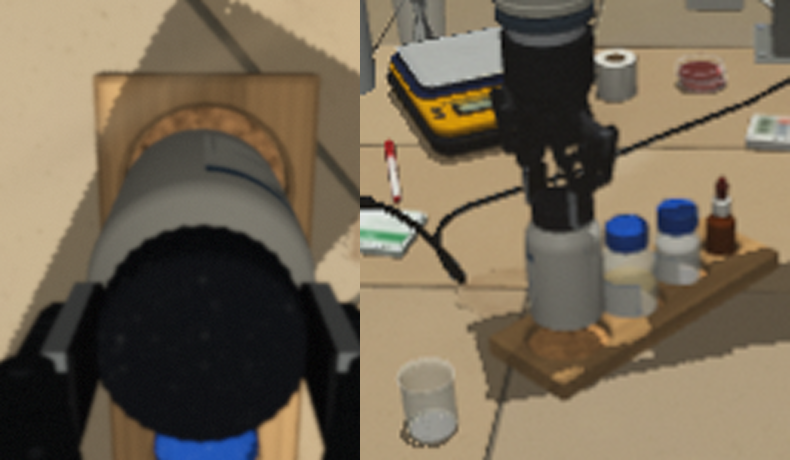

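The jar hangs upright with its foot's front edge at crop (206,130). The jar well's far edge is at (209,106). The side view shows the other three bottles standing in their wells and the beaker in its place at (428,400).

```bash
python3 - <<'E'
from h import *
rel('wrist14',2,(206,130),34,49,(209,106),39)
f=load('wrist14')
print(plane(f,[(220+128/2,100+165/2),(220+292/2,100+165/2)],22), plane(f,[(220+95/2,136),(380,136)],22))
E
```

```text
bottle [627.9 220.5  49. ] well [629.9 220.4  22. ] move 1.3 1.5
[[609.83563168 254.04649018  22.        ]
 [666.44244519 204.23544168  22.        ]] [[627.73374629 294.30121472  22.        ]
 [702.19355889 228.75031938  22.        ]]
```

step_arm([
  {"claw": 46, "delta_pos": [1.3, 1.2, 0], "turn": 0},
  {"claw": 46, "delta_pos": [0, 0, 15], "turn": 0},
  {"claw": 46, "delta_pos": [0, 0, 8], "turn": 0},
  {"claw": 46, "delta_pos": [0, 0, 6], "turn": 0},
  {"claw": 46, "delta_pos": [0, 0, 6], "turn": 0},
  {"claw": 46, "delta_pos": [0, 0, 4], "turn": 0},
  {"claw": 46, "delta_pos": [0, 0, 0], "turn": 0},
  {"claw": 46, "delta_pos": [0, 0, 0], "turn": 0},
])

```text
clock: 17.12
eef_pos: [630.7, 223.2, 116.7]
tcp_rot: [-3.141, 0.0, 0.851]
contact_force: [-0.5, -0.3, -3.9]
opening: 0.582
grasp_force: 63.7
```

step_arm([
  {"claw": 46, "delta_pos": [0, 0, 2], "turn": 0},
  {"claw": 46, "delta_pos": [0, 0, 0], "turn": 0},
  {"claw": 78, "delta_pos": [0, 0, 0], "turn": 0},
  {"claw": 78, "delta_pos": [0, 0, 0], "turn": 0},
  {"claw": 78, "delta_pos": [0, 0, 0], "turn": 0},
  {"claw": 78, "delta_pos": [0, 0, 0], "turn": 0},
])

```text
clock: 17.62
eef_pos: [631.1, 223.3, 115.3]
tcp_rot: [3.141, -0.001, 0.851]
contact_force: [-0.2, -0.2, -0.8]
opening: 0.915
grasp_force: 0.0
```

step_arm([
  {"claw": 78, "delta_pos": [0, 0, -15], "turn": 0},
  {"claw": 78, "delta_pos": [0, 0, -30], "turn": 0},
  {"claw": 78, "delta_pos": [0, 0, -35], "turn": 0},
  {"claw": 78, "delta_pos": [0, 0, -35], "turn": 0},
  {"claw": 78, "delta_pos": [-30, 0, -35], "turn": 0},
  {"claw": 78, "delta_pos": [-35, 0, -20], "turn": 0},
  {"claw": 78, "delta_pos": [-35, 0, 0], "turn": 0},
  {"claw": 78, "delta_pos": [0, 0, 0], "turn": 0},
])

```text
clock: 18.28
eef_pos: [563.7, 146.8, 283.3]
tcp_rot: [3.14, 0.001, 0.85]
contact_force: [0.7, 0.0, -0.3]
opening: 0.913
grasp_force: 0.0
```

```bash
python3 - <<'E'
from h import *
to(600,150,250);f=grab('wrist','wrist15');g=grab('side','side15')
b=cv2.resize(g['img'][150:285,215:395,::-1],(400,300),interpolation=cv2.INTER_CUBIC)
a=cv2.resize(f['img'][0:300,160:460,::-1],(300,300))
cv2.imwrite('pics/c15.png',np.hstack([a,b]))
W=[(628.9,221.3),(576.5,160.8),(531.4,108.6),(493.4,64.7)]
for w,ht in zip(W,(125,104,92,99)): print(proj(g,[(*w,7),(*w,ht)]).round().tolist())
E
```

```text
clock 18.28 pos [563.7 146.8 283.3] rot [3.14e+00 1.00e-03 8.50e-01] open 0.913 grip 0.0
delta [26.3 25.1 33.3]
[[282.0, 242.0], [279.0, 207.0]]
[[302.0, 230.0], [301.0, 202.0]]
[[318.0, 220.0], [317.0, 196.0]]
[[331.0, 213.0], [331.0, 187.0]]
```

View pics/c15.png

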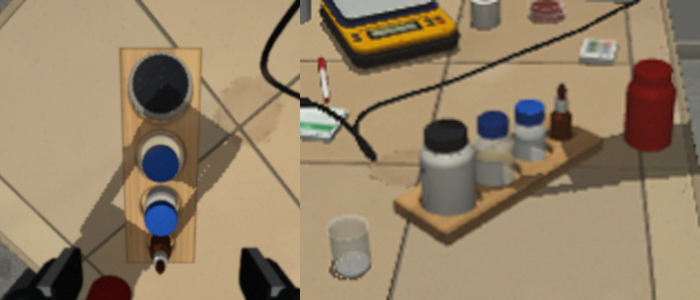

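All four stand upright in their wells, with the tops at the projected seated heights: jar (442,126), powder (491,115), clear (527,102), dropper (558,84). The beaker at (350,245) and the timer at (600,50) have not moved, so I hand in.

```bash
python3 -c "
from rig import *
print(sign_off())"
```

```text
the job is handed in; nothing more can be done
None
```

All four bottles stand upright in their own wells, with the beaker, the timer and the red look-alike where they were; the job is handed in at about 18 s of the 96 s, and no verdict came back from the hand-in.

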